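# Slide the burner carriage to its end stop

## Robot

A 6-joint arm with a two-finger parallel gripper is mounted at the origin on a cart in front of the work surface, level with it; the furniture and walls round the work are solid. World frame = base frame: x ahead of the robot, y to its left, z up, the work surface at z = 0. Lengths are in m, angles in degrees, forces in N, time in s.
With the tool pointing down it reaches from about 0.325 to 0.775 m from the base axis. Payload 5.5 kg.
Tool frame: the origin (TCP) lies at the centre of the arm's flange, where the gripper is bolted on; the fingertips stand 182 mm ahead of it and the grasp point (between the pads) lies 163 mm ahead of it; z points along the fingers, y is the direction in which the jaws open and shut (so a half turn about z gives the same grasp; the last joint's range is limited). The gripper opens to 88 mm and grips with 3 to 60 N. Pads are 20 mm wide; open, the fingers measure 115 mm over their backs; the gripper's body (75 mm by 178 mm) begins 61 mm behind the grasp point.
Start: joints at [-3.249, 5.22, 70.514, -0, 104.267, -3.249], TCP at [0.6, -0, 0.405] pointing down, gripper open.
Joint ranges: [-164.24, 164.24], [-49.07, 125.15], [9.68, 141.18], [-86.29, 266.29], [3.28, 154.24], [-151.56, 151.56]. Speed limits (degrees/s): [147.25, 147.25, 172.46, 180, 180, 180].

## Interface

Orientations are given as [roll, pitch, yaw] about the fixed x, y, z axes, in that order (R = Rz(yaw) Ry(pitch) Rx(roll)).
In Python, from station import r gives the robot as it stands. The module is installed in compiled form; this text tells all that it offers. Calls block until the motion is done:
- r.reach(position, orientation): joint-space move of the TCP to a pose.
- r.servo_line(position, rotation=None, speed=0.15): straight line of the TCP; rotation=None keeps the orientation; speed is the mean speed in m/s.
- r.move_joints(angles): joint-space move.
- r.let_go() and r.grab(squeeze=None): open the fingers fully, or close them until they stop; squeeze is the grip in N (None keeps the last).
- r.wait(seconds).
- r.inverse_kinematics(position, orientation): joint angles nearest the present ones, or None.
- r.sense(): the state.
- r.snapshot(name): name is "scene" or "side" or "wrist"; returns a dict with "frame" (480x640x3 uint8, red, green, blue), "fx", "fy", "cx", "cy" (pixels), "R" (3x3) and "t" (3): a world point X has camera coordinates R X + t. Camera axes: x right, y down, z forward; pixel columns grow to the right and rows downward; lengths in m; the calibration is good to about 2 mm. A picture is of the moment at which its call begins. There is no depth.
A pose or a line that the arm cannot do raises r.IKError and nothing moves.
- r.hand_in(): hands the job in, once; it reports no verdict.
The state is a dict: "clock": time; "joints": joint angles; "joint_vel": joint speeds; "joint_torque": joint torques, N m; "tcp_pos": TCP position; "orientation": TCP orientation; "contact_force": force on the tool from outside, world axes, zero at the start; "torque": the same for the moment, N m; "opening": finger opening in m.
Only numpy, scipy, OpenCV 4.12 (cv2) and the standard library are available. Lean on these libraries where they do the work, as an engineer would, in place of code of your own. Each camera call takes 0.05 s, during which the arm holds its last target.

## Task

Run the blue burner carriage along its rail to the yellow end stop: press its red lock button down with a fingertip and keep it held down while you push the carriage all the way, then let go so that the button pops up and locks it there. Press and push only, without forcing anything, and leave the things standing round the slide where they are.

Things in the scene. Friction and masses are not known exactly. Their poses are not given: they have to be found in the camera images.
- slide_base: Fixed slide rail, 70 (its x) by 250 (its y) mm, 46 mm high at its end blocks. Origin: centre of the underside, z up. The carriage travels along +y of this frame, from the grey end block (centred at y -105 mm) to the yellow one with a black bumper, the end stop (y +105 mm); blocks 18 mm thick.
- carriage (a joint): Travel of the blue carriage along the slide base's +y, m: 0 at the grey end, 0.124 hard against the end stop; starts locked, 0 to 0.03. Block 66 (x) by 56 (y) mm, top 44 mm above the bench, centred at y = -0.062 + value on the base. Slides with 1 N unlocked, locked it holds a steady 20 N push (0.6 mm play). Its brass nozzle, on the +x side 47 mm off the centre line, is 57 mm high.
- lock_button (a joint): Depth of the red lock button in m: about 0 when up (carriage locked in a notch; there is one every 6.2 mm), 0.010 fully down on a hard stop. It springs back: 3 N to start it moving, 4.5 N half-way, 6 N fully down. Held 4 mm down or more (say 7) the carriage is free. Let go between two notches it may stay up to 3.3 mm down until the carriage shifts into the next one.
- button_top (a point): Centre of the flat top of the red lock button (30 mm in diameter) in the middle of the carriage; 58 mm above the bench when up, 48 mm when fully down. Moves with the carriage and with the button; axes as the slide base's.
- push_face (a point): Centre of the face of the carriage's upright thumb plate that a fingertip pushes: the plate stands just ahead of the button (towards the end stop); this face looks back at the button, to the slide base's -y, 21 mm from the button's centre. The plate is 46 mm wide (x), 7 mm thick, its top 70 mm above the bench. A finger on the button pushes the carriage through this face.
- crucible_cup: Bystander: loose pale crucible, 50 mm wide, 42 mm high, upright on the bench on the far side of the slide. Origin: centre of its underside.
- dropper_bottle: Bystander: loose brown dropper bottle, 34 mm wide, 102 mm high, upright on the far side of the slide. Origin: centre of its underside.
- rubber_stopper: Bystander: loose black rubber stopper, 29 mm wide, 28 mm high, on the near side of the slide by its grey end. Origin: centre of its underside.
- steel_bolt: Bystander: loose steel cap bolt, 16 mm wide, 45 mm high, standing on its head beyond the yellow end of the slide. Origin: centre of its underside.

How it is judged (in metres and radians):
On the way, in this order (a step that is already met when the one before it is completed fails the run):
1. the lock button is pressed down while the carriage is still at its starting end (value of joint lock_button above 0.004 m and value of joint carriage below 0.045 m), for 0.1 s.
2. the carriage reaches the end stop with the button still held down (value of joint lock_button above 0.003 m and value of joint carriage above 0.119 m), for 0.1 s.
At the end, for the whole second after the job is handed in: The carriage is at rest within 4 mm of its end stop (joint above 0.120), the lock button is up again (depth under 1.5 mm), and each of the four bystanders is within 20 mm of where it stood (value of joint carriage above 0.12 m and value of joint lock_button below 0.0015 m and velocity of joint carriage between -0.005 and 0.005 m/s and distance of each of crucible_cup, dropper_bottle, rubber_stopper, steel_bolt from where it was at the start of the episode below 0.02 m); the robot touches nothing.
It fails at once if the lock button is let up while the carriage is between its ends (travel 45 to 112 mm) (value of joint carriage between 0.045 and 0.112 m and value of joint lock_button below 0.002 m).
It fails at once if the carriage is forced or squeezed with more than 60 N (contact force between the fingers and carriage above 60 N).
It fails at once if a bystander is knocked, lifted or moved by more than 20 mm (distance of any of crucible_cup, dropper_bottle, rubber_stopper, steel_bolt from where it was at the start of the episode above 0.02 m).
It also fails if it takes over 35 s, if anything falls off the work surface, if the arm or the gripper's body presses on something with over 40 N, if the wrist force passes 120 N, or if a joint passes its speed limit or range.

## Working session

There is one attempt and no reset: what is moved stays moved. The work goes in short steps, each a Python script; the robot and the scene stay as the last script left them, time stands still between calls to the robot, and variables do not carry over. Pictures are saved under pics/ and viewed, and the job is handed in when it is done.

```bash
mkdir -p pics; python3 - <<'E'
from station import r
import cv2,pickle
d={}
for n in("scene","side","wrist"):
    s=r.snapshot(n);d[n]=s;cv2.imwrite(f"pics/{n}0.png",s["frame"][:,:,::-1])
pickle.dump(d,open("s0.pkl","wb"))
print(r.sense())
E
```

```text
{'clock': 0.15, 'joints': array([-3.25108617e+00,  5.25403061e+00,  7.05640503e+01, -1.72957386e-03,
        1.04266840e+02, -3.24756072e+00]), 'joint_vel': array([ 0.03677339, -0.17509789, -0.09327879,  0.02213086, -0.01712319,
       -0.03509905]), 'joint_torque': array([ 1.35033202e-03, -4.47044814e+01, -4.06907630e+01,  6.99103042e-02,
        2.74600578e-02, -1.16549641e-04]), 'tcp_pos': array([ 6.00054392e-01, -3.50655049e-05,  4.03777257e-01]), 'orientation': array([-1.79915120e+02, -3.13663543e-03,  8.99960472e+01]), 'contact_force': array([ 0.05847123,  0.66092348, -0.2323118 ]), 'torque': array([-0.04420668,  0.01993551, -0.06106508]), 'opening': 0.08784584115109977}
```

View pics/scene0.png

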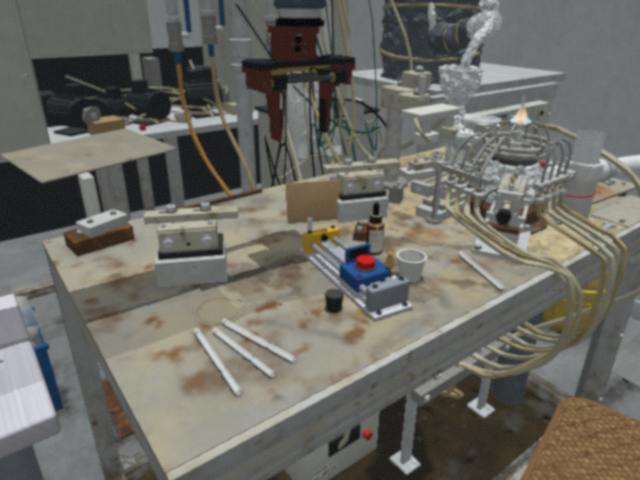

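View pics/side0.png

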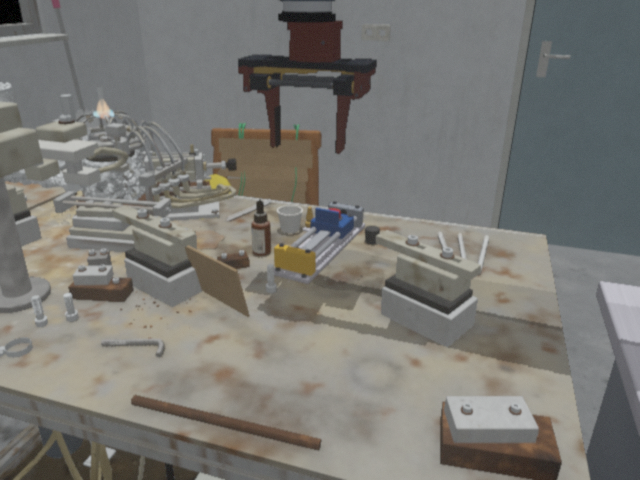

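View pics/wrist0.png

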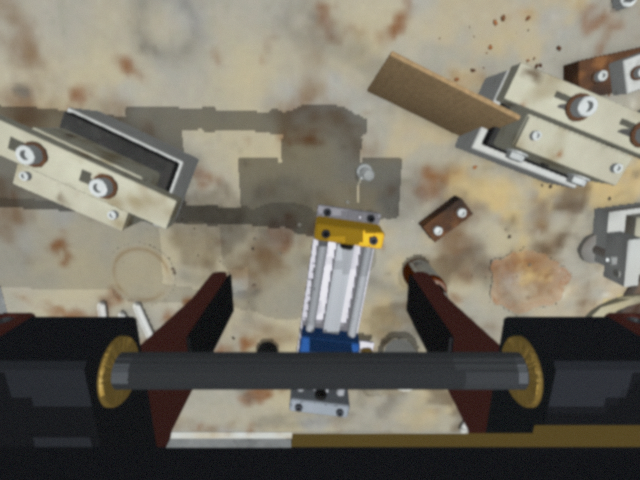

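The scene view shows the red button near (366,263), the yellow block near (320,238) and the grey block near (388,293). The wrist view shows the yellow block at (348,232) and the grey block at (320,400). I'll measure these next.

```bash
cat > h.py <<'E'
import numpy as np,cv2
def ray(s,u,v,z):
    d=s["R"].T@np.array([(u-s["cx"])/s["fx"],(v-s["cy"])/s["fy"],1]);c=-s["R"].T@s["t"]
    return c+d*(z-c[2])/d[2]
def proj(s,X):
    p=s["R"]@np.asarray(X)+s["t"];return p[:2]/p[2]*[s["fx"],s["fy"]]+[s["cx"],s["cy"]]
def mask(s,lo,hi):
    return cv2.inRange(cv2.cvtColor(s["frame"],cv2.COLOR_RGB2HSV),lo,hi)
def blobs(m,n=4):
    k,l,st,c=cv2.connectedComponentsWithStats(m)
    return [(c[i].round(1),st[i]) for i in sorted(range(1,k),key=lambda i:-st[i][4])[:n]]
E
python3 - <<'E'
import pickle,cv2
from h import *
d=pickle.load(open("s0.pkl","rb"))
for n in d:
    s=d[n];print(n,"cam",-s["R"].T@s["t"],s["fx"])
    print(s["R"].round(2).tolist())
    for nm,lo,hi in(("yel",(18,150,120),(30,255,255)),("blue",(100,140,40),(125,255,255)),("red",(0,180,120),(5,255,255))):
        print(nm,[(c.tolist(),st.tolist()) for c,st in blobs(mask(s,lo,hi),3)])
def crop(n,x,y,w,h,k):
    f=d[n]["frame"][y:y+h,x:x+w,::-1];cv2.imwrite(f"pics/c_{n}.png",cv2.resize(f,None,fx=k,fy=k,interpolation=cv2.INTER_CUBIC))
crop("scene",290,190,160,140,5-1);crop("side",230,190,160,110,5);crop("wrist",240,150,220,280,2)
E
```

```text
scene cam [ 0.13786004 -0.67462367  0.4281921 ] 493.1744777612223
[[0.8, -0.6, 0.01], [-0.25, -0.35, -0.9], [0.55, 0.72, -0.43]]
yel [([323.5, 232.8], [304, 227, 35, 14, 204]), ([213.8, 171.0], [201, 150, 27, 42, 85]), ([196.8, 141.0], [193, 135, 9, 14, 26])]
blue [([361.0, 271.1], [341, 243, 49, 48, 838]), ([48.1, 373.5], [35, 343, 27, 66, 539]), ([186.9, 14.4], [184, 0, 6, 31, 69])]
red [([364.8, 259.7], [358, 255, 15, 10, 126]), ([369.0, 433.5], [369, 433, 1, 2, 2]), ([364.0, 435.0], [364, 435, 1, 1, 1])]
side cam [0.36406305 0.68972482 0.42906931] 523.9993604337212
[[-0.95, -0.3, 0.01], [-0.13, 0.39, -0.91], [0.27, -0.87, -0.42]]
yel [([288.9, 251.0], [275, 246, 32, 13, 134]), ([282.5, 260.3], [280, 258, 6, 6, 11]), ([300.5, 263.4], [298, 262, 6, 4, 10])]
blue [([343.7, 220.7], [339, 216, 9, 10, 24]), ([342.5, 224.5], [342, 224, 2, 2, 2]), ([313.0, 220.0], [313, 220, 1, 1, 1])]
red []
wrist cam [0.59972908 0.07496915 0.38277194] 351.4012042202364
[[1.0, 0.0, -0.0], [0.0, -0.96, 0.27], [-0.0, -0.27, -0.96]]
yel [([349.6, 234.8], [315, 223, 69, 25, 990]), ([536.0, 391.0], [536, 390, 1, 3, 3]), ([105.0, 357.0], [105, 357, 1, 1, 1])]
blue [([327.2, 342.4], [300, 329, 59, 24, 1006])]
red []
```

View pics/c_scene.png

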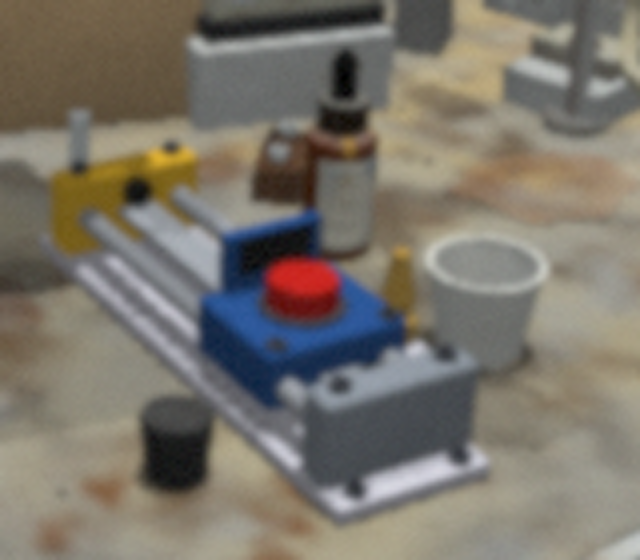

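View pics/c_wrist.png

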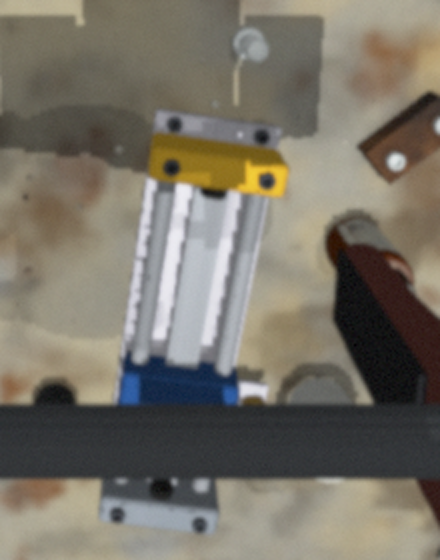

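View pics/c_side.png

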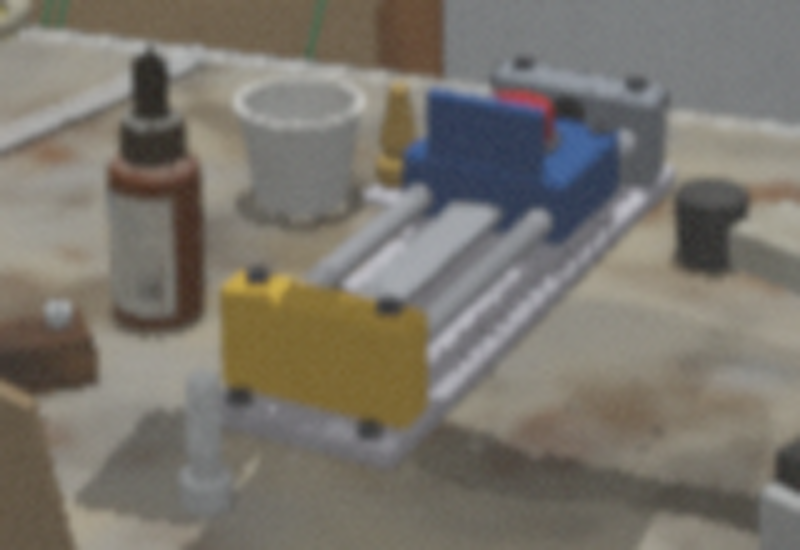

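```bash
python3 - <<'E'
import pickle
from h import *
d=pickle.load(open("s0.pkl","rb"));S,W,I=d["scene"],d["wrist"],d["side"]
w=lambda x,y,z:ray(W,240+(x+.5)/2-.5,150+(y+.5)/2-.5,z)
s=lambda x,y,z:ray(S,290+(x+.5)/4-.5,190+(y+.5)/4-.5,z)
i=lambda x,y,z:ray(I,230+(x+.5)/5-.5,190+(y+.5)/5-.5,z)
R=lambda *p:[q.round(4).tolist() for q in p]
def ax(g,y,nm):
    v=y-g;print(nm,R(g,y),"len",np.linalg.norm(v).round(4),"deg",np.degrees(np.arctan2(v[1],v[0])).round(2),"mid",((g+y)/2).round(4))
ax((w(117,515,.01)+w(200,525,.01))/2,(w(175,124,.01)+w(262,136,.01))/2,"wrist flange bolts")
ax((s(340,385,.048)+s(447,352,.048))/2,(s(80,165,.048)+s(171,147,.048))/2,"scene top bolts")
ax((i(523,63,.048)+i(637,83,.048))/2,(i(259,273,.048)+i(389,306,.048))/2,"side top bolts")
print("yellow top wrist",R((w(172,167,.048)+w(267,180,.048))/2))
print("button scene",R(s(303,277,.058)))
print("plate top scene corners (front face)",R(s(224,234,.07),s(318,212,.07)))
print("plate top side",R(i(432,92,.07),i(545,112,.07)))
print("bystanders bolt,bottle,cup,stopper",R(i(207,500,0),i(155,320,0),i(300,212,0),i(703,262,0),s(176,478,0),s(480,350,0)))
E
```

```text
wrist flange bolts [[0.5987, -0.2614, 0.01], [0.6311, -0.006, 0.01]] len 0.2575 deg 82.75 mid [ 0.6149 -0.1337  0.01  ]
scene top bolts [[0.6007, -0.2284, 0.048], [0.6325, -0.0185, 0.048]] len 0.2122 deg 81.39 mid [ 0.6166 -0.1235  0.048 ]
side top bolts [[0.5971, -0.2314, 0.048], [0.6275, -0.0229, 0.048]] len 0.2106 deg 81.7 mid [ 0.6123 -0.1271  0.048 ]
yellow top wrist [[0.629, -0.0198, 0.048]]
button scene [[0.608, -0.168, 0.058]]
plate top scene corners (front face) [[0.5912, -0.1388, 0.07], [0.6348, -0.146, 0.07]]
plate top side [[0.6293, -0.1432, 0.07], [0.5857, -0.1383, 0.07]]
bystanders bolt,bottle,cup,stopper [[0.6449, 0.0372, 0.0], [0.7091, -0.0708, 0.0], [0.692, -0.1726, 0.0], [0.534, -0.1791, 0.0], [0.5347, -0.1819, 0.0], [0.6994, -0.1827, 0.0]]
```

The axis heading is about 81.7° and the button is near (0.608,-0.168). I'll close the fingers with the jaws along the rail, hover over the button, and check alignment.

```bash
cat >> h.py <<'E'
A=np.radians(81.7);U=np.array([np.cos(A),np.sin(A),0]);L=np.array([np.sin(A),-np.cos(A),0])
O=np.array([.6145,-.1255,0])
YAW=-8.3
E
python3 - <<'E'
from station import r
from h import *
r.grab(10)
p=O+U*(-.042+.002)
r.reach((p+[0,0,.182+.085]).tolist(),[180,0,YAW]);r.wait(.3)
s=r.sense();print({k:np.round(s[k],4) for k in("clock","tcp_pos","orientation","contact_force","opening")})
for n in("scene","side","wrist"):
    q=r.snapshot(n);f=q["frame"][:,:,::-1]
    if n=="scene":f=cv2.resize(f[150:330,290:450],None,fx=3.3,fy=3.3,interpolation=2)
    if n=="side":f=cv2.resize(f[130:300,250:410],None,fx=3.5,fy=3.5,interpolation=2)
    cv2.imwrite(f"pics/{n}1.png",f)
    tip=s["tcp_pos"]-[0,0,.182];print(n,proj(q,tip),proj(q,[*p[:2],.058]))
E
```

```text
{'clock': np.float64(3.1), 'tcp_pos': array([ 0.6089, -0.1647,  0.2674]), 'orientation': array([ 1.799952e+02, -3.530000e-02, -8.254500e+00]), 'contact_force': array([0.1156, 0.0493, 0.1861]), 'opening': np.float64(0.0006)}
scene [365.21724948 242.46079255] [364.4999849  258.02599556]
side [330.40354158 197.24626625] [330.25364276 211.12720513]
wrist [319.07890776 292.90713776] [319.79370495 272.64932549]
```

View pics/scene1.png

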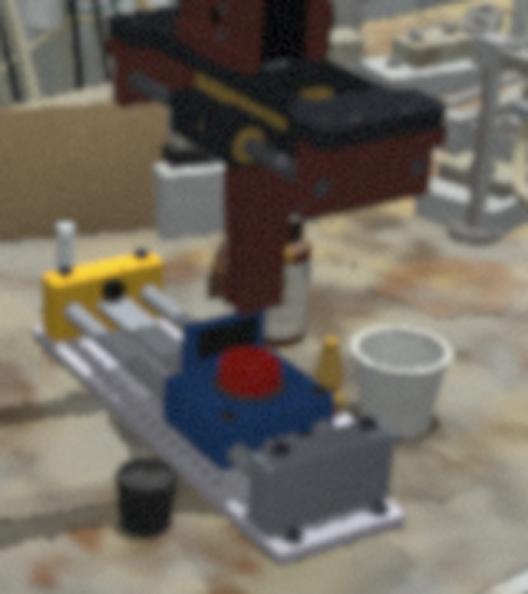

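View pics/side1.png

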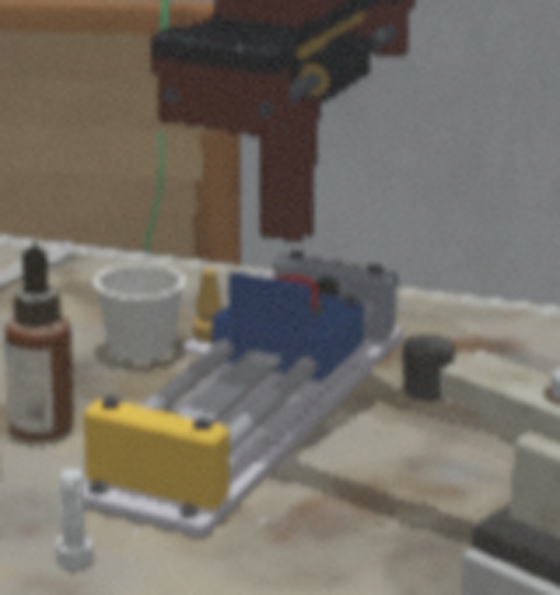

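View pics/wrist1.png

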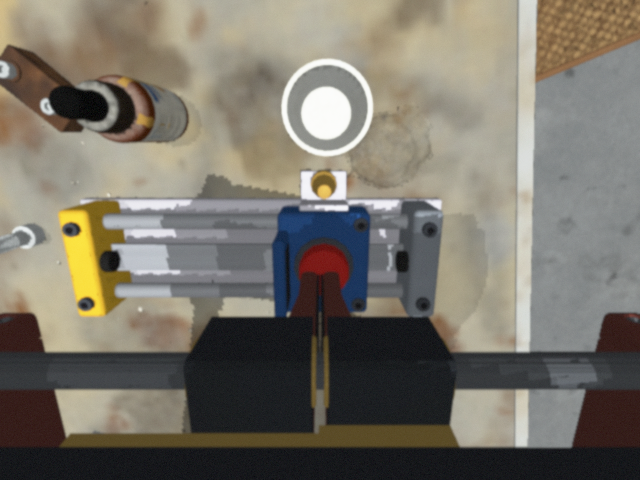

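The wrist view shows the button disc centred near (324,265), the thumb plate's top at columns 274–288 to its left (ahead), and the rail horizontal in the image. The heading is therefore right and the fingertips are above the button. I'll refine these numbers, then press down watching the force.

```bash
python3 - <<'E'
from station import r
from h import *
q=r.snapshot("wrist");tip=r.sense()["tcp_pos"]
def rel(u,v,z):
    X=ray(q,u,v,z);return [round(float((X-tip)@a)*1000,1) for a in (U,L)]
m=mask(q,(0,190,120),(6,255,255));m[300:]=0
c=max(cv2.findContours(m,0,1)[0],key=cv2.contourArea);x,y,w,h=cv2.boundingRect(c)
print("bbox",x,y,w,h,rel(x,y+h/2,.058),rel(x+w,y+h/2,.058),rel(x+w/2,y,.058))
print("plate",rel(288,240,.07),rel(274,240,.07))
print("yellow bolts",rel(70,229,.048),rel(87,304,.048),"grey",rel(430,229,.048),rel(423,304,.048))
f=cv2.resize(q["frame"][190:340,220:420,::-1],None,fx=4,fy=4,interpolation=2);cv2.imwrite("pics/w2.png",f)
E
```

```text
bbox 302 252 45 32 [10.0, 2.8] [-15.7, 2.8] [-2.8, 12.5]
plate [16.5, 23.0] [23.8, 23.0]
yellow bolts [145.5, 23.1] [144.3, -25.0] grey [-64.4, 23.3] [-64.2, -24.7]
```

View pics/w2.png

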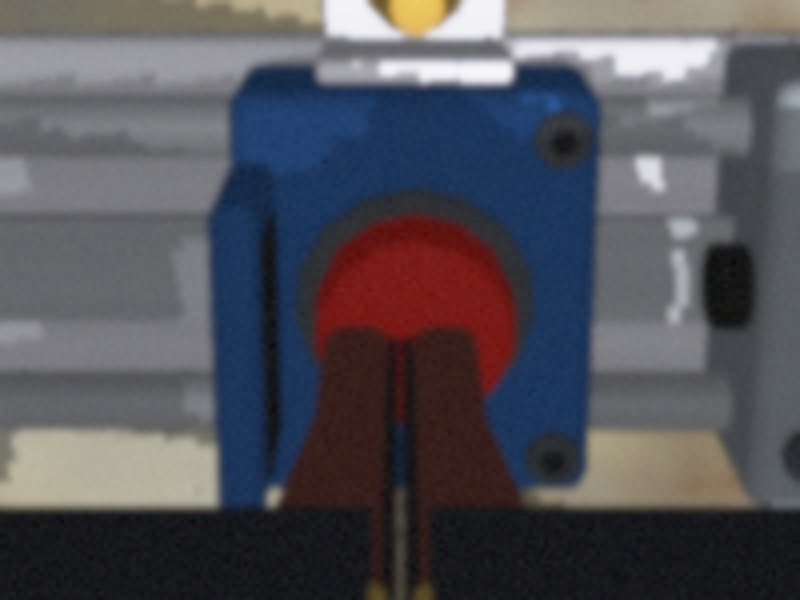

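```bash
python3 - <<'E'
from station import r
from h import *
s=r.sense();p=s["tcp_pos"].copy();f0=s["contact_force"].copy()
b=O+U*(-.0431+.0035); p[:2]=b[:2]
r.servo_line([p[0],p[1],.246],speed=.06)
f0=r.sense()["contact_force"].copy();np.save("f0.npy",f0)
z=.246
for z in (.241,.238,.236,.234,.2325):
    r.servo_line([p[0],p[1],z],speed=.03);r.wait(.1)
    s=r.sense();f=s["contact_force"]-f0
    print(z,s["tcp_pos"].round(4),f.round(2),round(s["clock"],2))
    if f[2]>8:break
E
```

```text
0.241 [ 0.6088 -0.1647  0.2411] [-0.83  0.13  0.22] 4.22
0.238 [ 0.609  -0.1648  0.2387] [-0.28 -0.35  4.7 ] 4.57
0.236 [ 0.609  -0.1647  0.2363] [ 0.54 -0.26  5.01] 4.92
0.234 [ 0.6089 -0.1647  0.2342] [ 1.19 -0.06  5.76] 5.27
0.2325 [ 0.6089 -0.1647  0.2328] [ 2.08 -0.23  5.89] 5.62
```

```bash
python3 - <<'E'
from station import r
from h import *
f0=np.load("f0.npy");b=r.sense()["tcp_pos"].copy();b[2]=.2323
def go(d,sp):
    r.servo_line((b+U*d).tolist(),speed=sp)
    s=r.sense();f=s["contact_force"]-f0;g=s["tcp_pos"]
    print(d,"along",round(float((g-b)@U),4),"lat",round(float((g-b)@L),4),"z",g[2].round(4),"F u,l,z",(f@U).round(2),(f@L).round(2),f[2].round(2),round(s["clock"],2))
    return f
for d,sp in((.005,.02),(.01,.02),(.015,.02),(.03,.04),(.05,.04),(.07,.04),(.085,.04)):
    f=go(d,sp)
    if abs(f@U)>15 or f[2]>25 or f[2]<3.5:print("STOP");break
q=r.snapshot("wrist");cv2.imwrite("pics/w3.png",q["frame"][:,:,::-1])
q=r.snapshot("scene");cv2.imwrite("pics/s3.png",cv2.resize(q["frame"][150:330,290:450,::-1],None,fx=3.3,fy=3.3,interpolation=2))
E
```

```text
0.005 along 0.0052 lat 0.0001 z 0.2325 F u,l,z 0.02 3.63 6.09 6.02
0.01 along 0.0102 lat 0.0001 z 0.2325 F u,l,z 0.48 2.37 5.99 6.42
0.015 along 0.0152 lat 0.0001 z 0.2325 F u,l,z 0.5 1.59 6.04 6.82
0.03 along 0.0303 lat 0.0001 z 0.2325 F u,l,z 0.33 2.32 5.13 7.34
0.05 along 0.0503 lat 0.0001 z 0.2325 F u,l,z -0.23 1.57 5.99 7.99
0.07 along 0.0703 lat 0.0001 z 0.2325 F u,l,z 0.18 1.65 6.42 8.64
0.085 along 0.0853 lat 0.0001 z 0.2325 F u,l,z 0.82 3.15 5.67 9.17
```

View pics/w3.png

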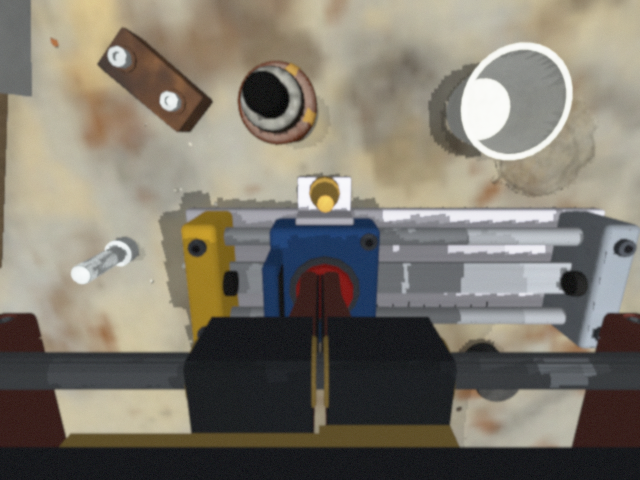

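View pics/s3.png

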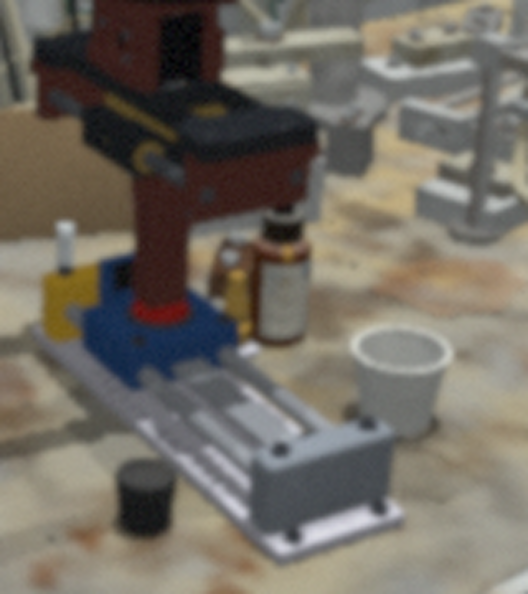

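The carriage has followed to about 0.10 m travel: blue block at columns 265–380 in the wrist view, yellow bumper ahead at column 231, and the bystanders undisturbed. I'll continue gently until I feel the stop.

```bash
python3 - <<'E'
from station import r
from h import *
f0=np.load("f0.npy");b=r.sense()["tcp_pos"].copy();b[2]=.2323
n=0
for d in [.006,.012,.016]+[.016+.0015*k for k in range(1,16)]:
    r.servo_line((b+U*d).tolist(),speed=.02)
    s=r.sense();f=s["contact_force"]-f0;g=s["tcp_pos"]
    print(round(d,4),"along",round(float((g-b)@U),4),"z",g[2].round(4),"F u,l,z",(f@U).round(2),(f@L).round(2),f[2].round(2),round(s["clock"],2))
    if -(f@U)>9 or f[2]>25 or f[2]<3.5:print("STOP");break
r.wait(.2)
q=r.snapshot("wrist");cv2.imwrite("pics/w4.png",q["frame"][:,:,::-1])
q=r.snapshot("scene");cv2.imwrite("pics/s4.png",cv2.resize(q["frame"][190:290,290:400,::-1],None,fx=5,fy=5,interpolation=2))
s=r.sense();print(s["tcp_pos"],s["contact_force"]-f0)
E
```

```text
0.006 along 0.0062 z 0.2325 F u,l,z -0.27 2.42 6.57 9.72
0.012 along 0.0122 z 0.2325 F u,l,z 0.79 0.85 5.03 10.18
0.016 along 0.0161 z 0.2325 F u,l,z 0.22 1.82 6.28 10.53
0.0175 along 0.0176 z 0.2325 F u,l,z -0.07 1.99 5.73 10.78
0.019 along 0.0191 z 0.2325 F u,l,z 1.06 1.94 5.46 11.03
0.0205 along 0.0202 z 0.2324 F u,l,z -0.59 1.89 5.26 11.28
0.022 along 0.0214 z 0.2323 F u,l,z -1.81 1.24 5.58 11.53
0.0235 along 0.0228 z 0.2322 F u,l,z -2.3 -0.32 5.31 11.78
0.025 along 0.0243 z 0.2321 F u,l,z -3.29 -0.33 5.67 12.03
0.0265 along 0.0258 z 0.2321 F u,l,z -2.55 0.25 6.17 12.28
0.028 along 0.0272 z 0.2321 F u,l,z -3.34 -0.8 5.35 12.53
0.0295 along 0.0287 z 0.232 F u,l,z -4.01 -0.57 6.15 12.78
0.031 along 0.0297 z 0.232 F u,l,z -4.98 -0.82 5.26 13.03
0.0325 along 0.0302 z 0.2321 F u,l,z -8.89 -0.39 6.35 13.28
0.034 along 0.0306 z 0.2321 F u,l,z -14.97 -1.37 6.94 13.53
STOP
[ 0.62537824 -0.05011718  0.23204599] [ -2.50086466 -13.42973908   6.21989753]
```

View pics/w4.png

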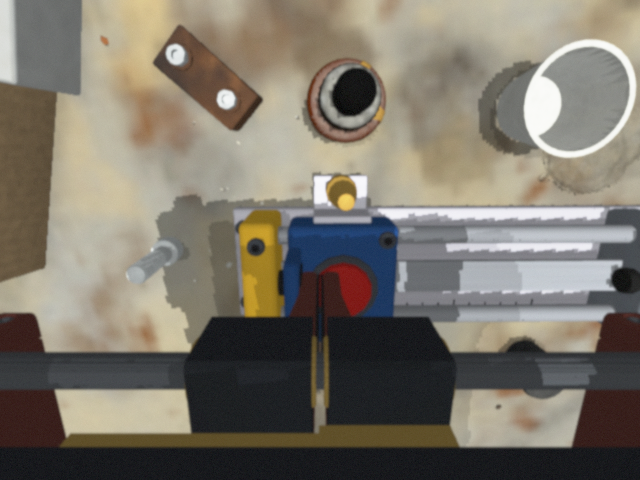

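View pics/s4.png

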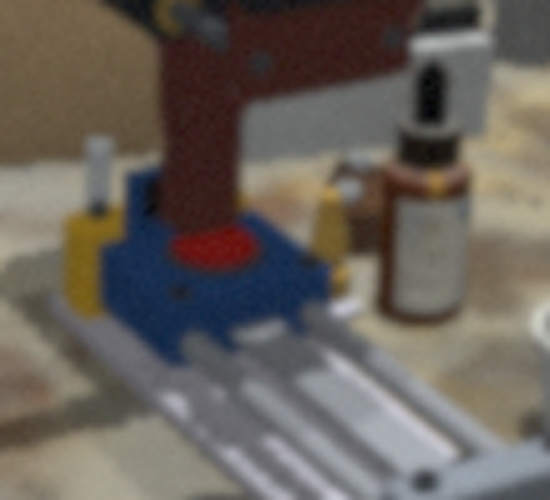

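Contact is firm at the stop: the force rose sharply to 15 N, and the plate is against the black bumper at (285,280). The button is still down, about 0.124 m by odometry. I'll ease the push to a few newtons and lift straight up.

```bash
python3 - <<'E'
from station import r
from h import *
f0=np.load("f0.npy")
def show():
    s=r.sense();f=s["contact_force"]-f0;print(s["tcp_pos"].round(4),"F u,l,z",(f@U).round(2),(f@L).round(2),f[2].round(2),round(s["clock"],2))
p=r.sense()["tcp_pos"].copy()+U*.001
r.servo_line(p.tolist(),speed=.02);r.wait(.1);show()
for z in(.236,.240,.244):
    r.servo_line([p[0],p[1],z],speed=.03);show()
p=p-U*.004
r.servo_line([p[0],p[1],.246],speed=.03)
r.servo_line([p[0],p[1],.30],speed=.1);r.wait(.2);show()
for n in("wrist","scene","side"):
    q=r.snapshot(n);f=q["frame"][:,:,::-1]
    if n=="scene":f=cv2.resize(f[190:330,290:450],None,fx=4,fy=4,interpolation=2)
    if n=="side":f=cv2.resize(f[160:300,230:390],None,fx=4,fy=4,interpolation=2)
    cv2.imwrite(f"pics/{n}5.png",f)
    if n=="wrist":
        m=mask(q,(0,190,120),(6,255,255));m[320:]=0
        print([ (c.tolist(),st.tolist()) for c,st in blobs(m,1)])
        import pickle;pickle.dump(q,open("w5.pkl","wb"))
E
```

```text
[ 0.6251 -0.0508  0.232 ] F u,l,z -7.11 0.52 5.66 14.2
[ 0.625  -0.0507  0.2356] F u,l,z -5.89 0.01 5.45 14.48
[ 0.6249 -0.0507  0.2391] F u,l,z -5.87 -0.25 4.25 14.77
[ 0.6246 -0.0506  0.2421] F u,l,z -6.84 -1.15 0.87 15.05
[ 0.6248 -0.0531  0.2988] F u,l,z 0.33 -0.23 0.21 16.24
[([335.1, 252.4], [316, 236, 39, 35, 931])]
```

View pics/wrist5.png

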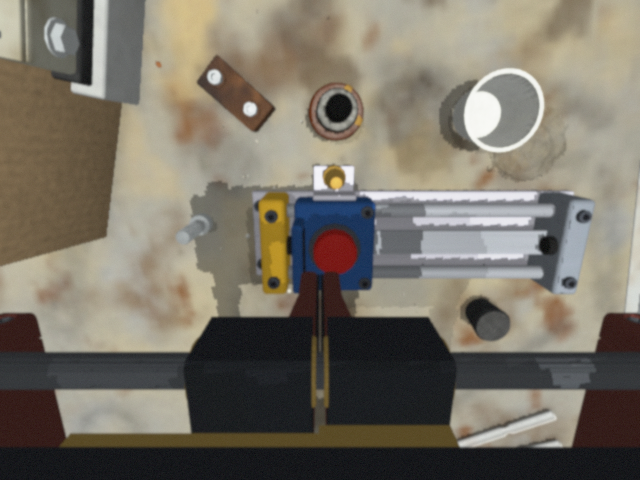

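View pics/scene5.png

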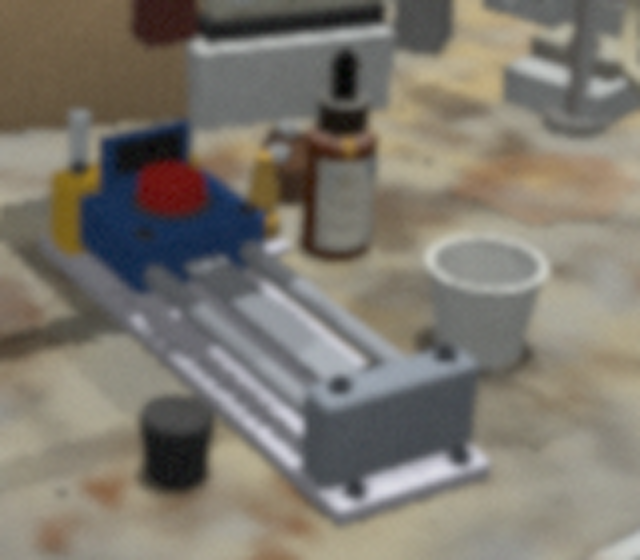

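View pics/side5.png

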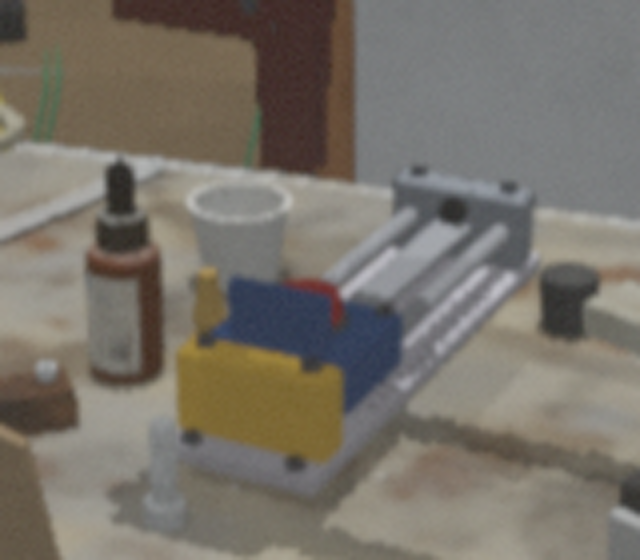

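The views show the carriage against the yellow stop, the button standing proud again at (335,252) in the wrist view, and all four bystanders where they were. Next I'll check the carriage position numerically.

```bash
python3 - <<'E'
import pickle
from h import *
q=pickle.load(open("w5.pkl","rb"))
g=lambda u,v,z:ray(q,u,v,z)@U
y=(g(272,216,.048)+g(273,284,.048))/2;k=(g(584,216,.048)+g(569,283,.048))/2
for z in(.058,.055):
    b=g(335.5,252.5,z);print("span",y-k,"value",b-(y+k)/2+.062)
from station import r
w=r.snapshot("scene")
m=mask(w,(0,180,60),(6,255,255));m[:200]=0;m[300:]=0
print([(c.tolist(),st.tolist()) for c,st in blobs(m,1)])
d=pickle.load(open("s0.pkl","rb"))["scene"];m=mask(d,(0,180,60),(6,255,255));m[:200]=0;m[300:]=0
print([(c.tolist(),st.tolist()) for c,st in blobs(m,1)])
# expected px of top centre
for v in(.019,.124):
    X=O+U*(-.062+v);print(v,[proj(w,[X[0],X[1],z]).round(1).tolist() for z in(.048,.0547,.058)])
a=cv2.cvtColor(d["frame"],7).astype(int);c=cv2.cvtColor(w["frame"],7).astype(int)
for n,(x0,y0,x1,y1) in dict(stop=(322,286,346,314),bottle=(366,200,386,254),cup=(396,246,430,284),bolt=(305,215,314,232)).items():
    t=cv2.cvtColor(d["frame"],7)[y0:y1,x0:x1];R=cv2.matchTemplate(cv2.cvtColor(w["frame"],7)[y0-8:y1+8,x0-8:x1+8],t,cv2.TM_CCOEFF_NORMED)
    _,mx,_,l=cv2.minMaxLoc(R);print(n,round(mx,3),"shift px",l[0]-8,l[1]-8)
E
```

```text
span 0.20893966447644116 value 0.12357186659559516
span 0.20893966447644116 value 0.1234301810205554
[([332.2, 236.4], [326, 230, 14, 13, 138])]
[([364.8, 261.2], [358, 254, 15, 15, 182])]
0.019 [[365.2, 264.4], [365.4, 260.7], [365.5, 258.8]]
0.124 [[332.5, 238.7], [332.6, 235.3], [332.6, 233.6]]
stop 0.986 shift px 0 0
bottle 0.985 shift px 0 0
cup 0.991 shift px 0 0
bolt 0.993 shift px 0 0
```

Travel measures 0.1235 m. The button's visible height and area match its starting look once scaled for distance (0.758 measured, 0.76 expected), and no bystander has shifted.

```bash
python3 -c "
from station import r
r.hand_in();print(r.sense()['clock'])"
```

```text
the job is handed in; nothing more can be done
the job is handed in; nothing more can be done
```

I ran the carriage to the yellow end stop with its button held down, let the button pop back up there, and handed the job in. No verdict was reported. I used closed fingertips, pressing the button about 8 mm down (about 6 N) and pushing until the force rose to about 15 N at the stop. I then eased off to about 6–7 N and lifted straight up.

**Last checks:**
- **Carriage:** camera travel was 0.1235 m (hard stop at 0.124), in agreement with the distance the arm moved.
- **Button:** in the scene view it looks as far out as it did at the start. Its size and area there match once scaled for distance. The position of its top edge alone was too coarse to rule out 1–2 mm of depth.
- **Bystanders:** all four showed zero pixel shift in the scene view.
- **Robot:** the fingers were clear, with no contact force, at about 16 s on the robot's clock. None of the checks failed.

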